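Sort the amber glass containers into their trays

TASK

Two slim vials, a bottle and a squat jar of amber glass stand loose among the clutter in the middle of the perfumer's bench. Put each into the metal tray in which one of its own kind already stands, set down upright on the tray's floor and let go. Do not let any of them, or those already in the trays, topple over, and leave those already there standing in their trays.

Things in the scene. Friction and masses are not known exactly. Their poses are not given: they have to be found in the camera images.
- vial_a: loose slim vial of amber glass on the bench: 22 mm across, straight glass up to 44 mm, narrower black cap 19 across on top, 58 tall in all, about 30 g. Origin: centre of its underside, z up; round, so its yaw does not matter. Its neighbours, trays included (some not listed here), leave over 30 mm free in front and behind, over 40 mm to left and right (y).
- vial_b: a second loose vial, the same as vial_a: 22 mm across, straight glass up to 44 mm, narrower black cap 19 across on top, 58 tall in all, about 30 g. Origin: centre of its underside, z up; round, so its yaw does not matter. Its neighbours, trays included (some not listed here), leave over 30 mm free in front and behind, over 40 mm to left and right (y).
- bottle: loose bottle of amber glass on the bench: 36 mm across and straight up to 52 mm, then a shoulder and a black cap 23 across, 80 tall in all, about 100 g. Origin: centre of its underside, z up; round, so its yaw does not matter. Its neighbours, trays included (some not listed here), leave over 30 mm free in front and behind, over 40 mm to left and right (y).
- jar: loose squat jar of amber glass on the bench: 50 mm across, 40 tall with its flat black lid of the same width, about 130 g. Origin: centre of its underside, z up; round, so its yaw does not matter. Its neighbours, trays included (some not listed here), leave over 30 mm free in front and behind, over 40 mm to left and right (y).
- tray_vial: fixed shallow open aluminium tray, the one in which a vial already stands (kept_vial); all three trays look alike: outside 80 (x) by 164 (y) mm, walls 18 high and 4 thick, floor 4 thick, so the inside is 72 by 156. Origin: centre of its underside on the bench; its y runs along the tray's length, its z up.
- tray_bottle: fixed shallow open aluminium tray, the one in which a bottle already stands (kept_bottle); all three trays look alike: outside 80 (x) by 164 (y) mm, walls 18 high and 4 thick, floor 4 thick, so the inside is 72 by 156. Origin: centre of its underside on the bench; its y runs along the tray's length, its z up.
- tray_jar: fixed shallow open aluminium tray, the one in which a jar already stands (kept_jar); all three trays look alike: outside 80 (x) by 164 (y) mm, walls 18 high and 4 thick, floor 4 thick, so the inside is 72 by 156. Origin: centre of its underside on the bench; its y runs along the tray's length, its z up.
- kept_vial: vial like vial_a that already stands in tray_vial, unfastened, near the tray's -y end: 22 mm across, straight glass up to 44 mm, narrower black cap 19 across on top, 58 tall in all, about 30 g. Origin: centre of its underside, z up; round, so its yaw does not matter.
- kept_bottle: bottle like the loose one that already stands in tray_bottle, unfastened, near the tray's +y end: 36 mm across and straight up to 52 mm, then a shoulder and a black cap 23 across, 80 tall in all, about 100 g. Origin: centre of its underside, z up; round, so its yaw does not matter.
- kept_jar: jar like the loose one that already stands in tray_jar, unfastened, near the tray's -y end: 50 mm across, 40 tall with its flat black lid of the same width, about 130 g. Origin: centre of its underside, z up; round, so its yaw does not matter.
There are look-alikes about, which are no part of the job. Leave any turquoise look-alike of the kept_vial alone.

How it is judged:
At the end, for the whole second after the job is handed in: The four loose containers, and the three that were in the trays from the start, each stand in the tray of their own kind: centre within its walls, underside less than 12 mm above the tray's underside, within 0.15 rad of upright, at rest and released (x of vial_a in the frame of tray_vial between -0.036 and 0.036 m and y of vial_a in the frame of tray_vial between -0.078 and 0.078 m and z of each of vial_a, vial_b, kept_vial in the frame of tray_vial below 0.012 m and angle between each of vial_a, vial_b, bottle, jar, kept_vial, kept_bottle, kept_jar's own z axis and vertical below 0.15 rad and linear speed of each of vial_a, vial_b, bottle, jar, kept_vial, kept_bottle, kept_jar below 0.02 m/s and angular speed of each of vial_a, vial_b, bottle, jar, kept_vial, kept_bottle, kept_jar below 0.3 rad/s and x of vial_b in the frame of tray_vial between -0.036 and 0.036 m and y of vial_b in the frame of tray_vial between -0.078 and 0.078 m and x of bottle in the frame of tray_bottle between -0.036 and 0.036 m and y of bottle in the frame of tray_bottle between -0.078 and 0.078 m and z of each of bottle, kept_bottle in the frame of tray_bottle below 0.012 m and x of jar in the frame of tray_jar between -0.036 and 0.036 m and y of jar in the frame of tray_jar between -0.078 and 0.078 m and z of each of jar, kept_jar in the frame of tray_jar below 0.012 m and x of kept_vial in the frame of tray_vial between -0.036 and 0.036 m and y of kept_vial in the frame of tray_vial between -0.078 and 0.078 m and x of kept_bottle in the frame of tray_bottle between -0.036 and 0.036 m and y of kept_bottle in the frame of tray_bottle between -0.078 and 0.078 m and x of kept_jar in the frame of tray_jar between -0.036 and 0.036 m and y of kept_jar in the frame of tray_jar between -0.078 and 0.078 m); the robot touches nothing.
It fails at once if a loose vial, bottle or jar topples (tilts past 1.05 rad) (angle between any of vial_a, vial_b, bottle, jar's own z axis and vertical above 1.05 rad).
It fails at once if one already in its tray topples (tilts past 1.05 rad) (angle between any of kept_vial, kept_bottle, kept_jar's own z axis and vertical above 1.05 rad).
It also fails if it takes over 120 s, if anything falls off the work surface, if the arm or the gripper's body presses on something with over 40 N, if the wrist force passes 120 N, or if a joint passes its speed limit or range.

ROBOT

A 6-joint arm with a two-finger parallel gripper is mounted at the origin on the work surface. World frame = base frame: x ahead of the robot, y to its left, z up, the work surface at z = 0. Lengths are in m, angles in rad, forces in N, time in s.
With the tool pointing down it reaches from about 0.35 to 0.775 m from the base axis. Payload 5.5 kg.
Tool frame: the origin (TCP) lies midway between the tips of the shut fingers; the grasp point (between the pads) lies 19 mm behind it; z points along the fingers, y is the line along which they close (so a half turn about z gives the same grasp; the last joint's range is limited). The gripper opens to 85 mm and grips with 20 to 120 N. Pads are 22 mm wide; open, the fingers measure 114 mm over their backs; the gripper's body (76 mm by 85 mm) begins 54 mm behind the grasp point. The pads swing forward as they close: fully open they stand 13 mm farther back than shut.
Start: joints at [1.169, 0.313, 0.046, 1.304, 0, 1.431], TCP at [0.149, 0.555, 0.231] pointing down, gripper open.
Joint ranges: [-2.76, 2.76], [-0.86, 1.69], [-1.03, 1.26], [-2.2, 2.34], [-1.47, 1.5], [-3.14, 3.14]. Speed limits (rad/s): [2.57, 2.57, 3.14, 3.14, 3.14, 3.14].

INTERFACE

Orientations are given as a rotation vector (axis times angle).
In Python, from bench import ctrl gives the robot as it stands. The module is installed in compiled form; this text tells all that it offers.
- The arm moves only by the tool drive_tool, never from a script. Its argument "moves" is one flat list of numbers, 7 for each row, row after row: the turn, a rotation vector about the tool's x, y, z in degrees, then the shift along the tool's x, y, z in m, then the finger opening in m, from 0 to 0.0854. In form: [rx, ry, rz, dx, dy, dz, hand, rx, ry, rz, dx, dy, dz, hand, ...]. A call has 1 to 10 rows; each row shifts and turns the commanded pose from where the row before left it, along the tool's axes as they then stand; what a row does not reach is not made up. A row lasts 1/10 s, in which the tool goes at most 50 mm and 8.59 degrees, less where a joint would pass 70% of its speed; a pose out of reach is approached as far as the arm can. A call with a gripper value outside its range is refused whole. The fingers move at their own pace and stop on an object; "grip_force" is the grip in N (left out, the last holds). Time passes only in rows, so rows that do not move let the fingers close. It gives the time, the measured TCP pose, the force, the opening and the grip force at its end, in the units of the state.
- ctrl.get_state(): the state, without advancing time (a new reading comes with each control period).
- ctrl.snapshot(name): name is "side" or "top" or "wrist"; returns the picture (384x512x3 uint8, red, green, blue); there is no depth.
- ctrl.calibration(name): a dict with "K" (3x3 intrinsics, pixels), "view" (4x4, takes a point from world to camera coordinates); the wrist camera has in their place "mount" (4x4, takes a point from camera to tool coordinates, whose origin is the TCP and whose axes are the flange's). Camera axes: x right, y down, z forward; pixel columns grow to the right and rows downward; lengths in m; the calibration is good to about 2 mm. A picture is of the moment at which its call begins: read the wrist's pose just before it. calibration takes no time and is no camera call.
- ctrl.finish_job(): hands the job in; it is judged then, once.
Trained networks look in the newest picture that a camera, given by its name, has taken for a name from the list of things; names that differ only in an ending like _2 or _b are one class to them, and where a whole thing is asked for, a point or a joint stands for the part that bears it (a point fixed in the world has none). Each returns a list of dicts, best first, with "conf" (0 to 1); they miss things now and then, are a little off and sometimes report something else, mostly with a low value. They report only what shows in the picture. A call takes as long as a camera call. They do not tell look-alikes from the thing itself.
- ctrl.look_for(camera, query): "at" ([x, y, z] in m, in world coordinates, good to about 4 mm: the middle of the surface that is visible of it).
- ctrl.silhouettes(camera, query): "region" (384x512 bool, what is visible of it).
- ctrl.mark_of(camera, query): "at" ([x, y, z] in m, in world coordinates, good to about 4 mm: a listed point, or the origin of a listed thing).
The state is a dict: "clock": time; "joint_pos": joint angles; "dq": joint speeds; "joint_efforts": joint torques, N m; "tcp_pos": TCP position; "tcp_rot": TCP orientation; "wrist_force": force on the tool from outside, world axes, zero at the start; "moment": the same for the moment, N m; "opening": finger opening in m; "grasp_force": force on a finger pad.
Only numpy, scipy, OpenCV 4.12 (cv2) and the standard library are available. Lean on these libraries where they do the work, as an engineer would, in place of code of your own. Each camera call takes 0.05 s, during which the arm holds its last target. There are 200 camera calls.

## Working session

There is one attempt and no reset: what is moved stays moved. The work goes in short steps, Python scripts to look and compute and a tool call to move; the robot and the scene stay as the last step left them, time stands still between calls to the robot, and variables do not carry over. Pictures are saved under pics/ and viewed, at most 14 in all, crops included, and the job is handed in when it is done.

Besides the shell and the picture viewer there is one more tool, called after "Emit:" as name(argument=value, ...) on one line, values as JSON. drive_tool: Moves the arm, as the interface text tells. Its arguments: {"type":"object","properties":{"moves":{"type":"array","items":{"type":"number"}},"grip_force":{"type":"number"}},"required":["moves"]}

```bash
mkdir -p pics
python3 - <<'E'
from bench import ctrl
import cv2,numpy as np
s=ctrl.get_state();print(s['clock'],s['tcp_pos'],s['tcp_rot'],s['opening'])
for c in ['top','side']:
    im=ctrl.snapshot(c);cv2.imwrite(f'pics/{c}0.png',im[:,:,::-1])
    print(c,ctrl.calibration(c))
    for q in ['vial_a','bottle','jar','tray_vial','kept_vial','kept_bottle','kept_jar']:
        for r in ctrl.mark_of(c,q):print(q,round(r['conf'],2),np.round(r['at'],3))
print(ctrl.calibration('wrist'))
print(ctrl.get_state()['clock'])
E
```

```text
0.0 [0.14864534 0.55492612 0.23040906] [-4.10012614e-01 -3.11425842e+00  2.76091676e-03] 0.08562997872610381
top {'K': array([[481.65245609,   0.        , 249.78880234],
       [  0.        , 481.65245609, 187.26766789],
       [  0.        ,   0.        ,   1.        ]]), 'view': array([[-1.82360233e-02, -9.99824294e-01, -4.33916578e-03,
        -2.72702605e-02],
       [-9.83337166e-01,  1.87200771e-02, -1.80824710e-01,
         5.27561454e-01],
       [ 1.80874167e-01,  9.69339362e-04, -9.83505768e-01,
         1.46643730e+00],
       [ 0.00000000e+00,  0.00000000e+00,  0.00000000e+00,
         1.00000000e+00]])}
vial_a 0.64 [ 0.524  0.019 -0.   ]
vial_a 0.46 [ 0.524  0.161 -0.002]
bottle 0.64 [ 0.443 -0.152 -0.002]
bottle 0.49 [0.501 0.418 0.002]
jar 0.5 [0.433 0.179 0.003]
tray_vial 0.56 [ 0.496 -0.383 -0.003]
kept_vial 0.66 [ 0.532 -0.527 -0.001]
kept_vial 0.62 [ 0.489 -0.441  0.005]
kept_vial 0.61 [ 0.382 -0.394 -0.002]
kept_vial 0.51 [ 0.436 -0.512 -0.002]
kept_bottle 0.75 [ 0.503  0.418 -0.002]
kept_jar 0.56 [ 0.658 -0.066  0.006]
side {'K': array([[349.44070791,   0.       
[... 656 characters left out ...]
ept_vial 0.54 [ 0.441 -0.516 -0.001]
kept_bottle 0.68 [0.504 0.418 0.001]
kept_jar 0.67 [ 0.441 -0.157 -0.001]
kept_jar 0.66 [ 0.66  -0.068  0.002]
kept_jar 0.35 [ 0.499 -0.385  0.001]
{'K': array([[297.39279643,   0.        , 254.55534994],
       [  0.        , 297.39279643, 193.935985  ],
       [  0.        ,   0.        ,   1.        ]]), 'mount': array([[-9.38204209e-04, -9.47427438e-01, -3.19969327e-01,
         8.16732344e-02],
       [ 9.99999532e-01, -9.64595892e-04, -7.60046462e-05,
        -3.02501120e-04],
       [-2.36632211e-04, -3.19969249e-01,  9.47427899e-01,
        -1.42841066e-01],
       [ 0.00000000e+00,  0.00000000e+00,  0.00000000e+00,
         1.00000000e+00]])}
0.8
```

View pics/top0.png

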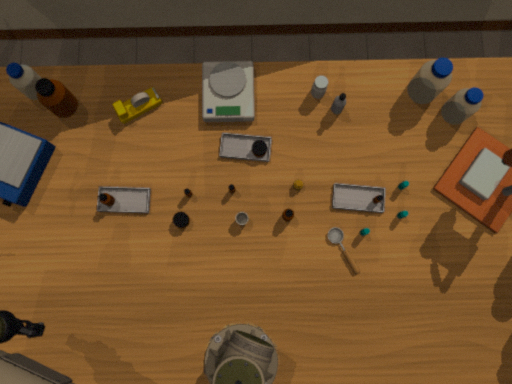

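View pics/side0.png

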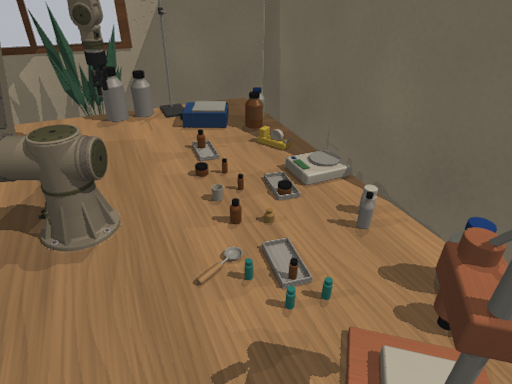

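The top view shows the amber vials at (187,192) and (231,188), the bottle at (288,214) and the jar at (181,219). The trays are at (123,200) for the bottle, (245,147) for the jar and (358,198) for the vial. The side view agrees with this. The turquoise vials lie around the vial tray, and the yellowish item at (298,186) and the grey cup at (242,219) are clutter. Next I measure positions from both views.

```bash
cat > h.py <<'E'
from bench import ctrl
import cv2,numpy as np
def P(c):
    k=ctrl.calibration(c);return k['K']@k['view'][:3]
def proj(c,X):
    p=P(c)@np.r_[X,1];return p[:2]/p[2]
def tri(a,b):
    X=cv2.triangulatePoints(P('top'),P('side'),np.float64(a),np.float64(b)).ravel();return X[:3]/X[3]
def ray(c,p,z):
    M=P(c);A=np.c_[M[:,:2],M[:,2]*z+M[:,3]];q=np.linalg.solve(A,np.r_[p,1]);return q  # homogeneous inverse
def onz(c,p,z):
    M=P(c);A=np.c_[M[:,:2],M[:,2]*z+M[:,3]];q=np.linalg.solve(A,np.r_[p,1]);return q[:2]/q[2]
E
python3 - <<'E'
from h import *
for c in ['top','side']: ctrl.snapshot(c)
S={}
for q in ['vial_a','bottle','jar','tray_jar']:
    for c in ['top','side']:
        L=[]
        for r in ctrl.silhouettes(c,q):
            m=r['region'];n=m.sum()
            if n<20: continue
            ys,xs=np.nonzero(m);L.append((xs.mean(),ys.mean()))
            print(q,c,round(r['conf'],2),n,np.round(L[-1],1),[xs.min(),xs.max(),ys.min(),ys.max()])
            if q[0]=='t' and c=='top':
                b=cv2.boxPoints(cv2.minAreaRect(np.c_[xs,ys].astype(np.float32)))
                w=np.array([onz(c,p,.018) for p in b]);print(' box',np.round(w,3).tolist(),'ctr',np.round(w.mean(0),3))
        S[q,c]=L
    for a in S[q,'top']:
        for b in S[q,'side']:
            X=tri(a,b);e=np.linalg.norm(proj('top',X)-a)+np.linalg.norm(proj('side',X)-b)
            if e<4 and -.01<X[2]<.09:print('  3D',q,np.round(X,3),'err',round(e,2))
for q in ['tray_bottle','tray_jar','tray_vial','kept_jar','jar']:
  for c in ['top','side']:
    for r in ctrl.mark_of(c,q):print(c,q,round(r['conf'],2),np.round(r['at'],3))
E
```

```text
vial_a top 0.47 65 [187.3 192.5] [np.int64(183), np.int64(191), np.int64(188), np.int64(197)]
vial_a side 0.26 263 [235.4 211. ] [np.int64(230), np.int64(241), np.int64(198), np.int64(223)]
bottle top 0.45 123 [287.5 214.7] [np.int64(282), np.int64(293), np.int64(209), np.int64(221)]
bottle side 0.74 250 [235.5 211.3] [np.int64(230), np.int64(241), np.int64(198), np.int64(223)]
  3D bottle [ 0.442 -0.154  0.035] err 2.07
jar top 0.49 197 [180.7 220.1] [np.int64(173), np.int64(189), np.int64(213), np.int64(228)]
tray_jar top 0.97 1070 [241.8 146.9] [np.int64(219), np.int64(270), np.int64(133), np.int64(161)]
 box [[0.633, 0.066], [0.718, 0.056], [0.697, -0.111], [0.612, -0.1]] ctr [ 0.665 -0.022]
tray_jar side 0.86 472 [279.8 184.4] [np.int64(264), np.int64(300), np.int64(170), np.int64(199)]
  3D tray_jar [ 0.673 -0.014  0.003] err 1.57
top tray_bottle 0.78 [ 0.5    0.369 -0.001]
side tray_bottle 0.73 [ 0.502  0.368 -0.002]
top tray_jar 0.92 [ 0.674 -0.026  0.001]
side tray_jar 0.91 [ 0.673 -0.024  0.002]
top tray_vial 0.72 [ 0.494 -0.38  -0.001]
side tray_vial 0.87 [ 0.496 -0.385  0.001]
top kept_jar 0.67 [ 0.66  -0.069  0.004]
top kept_jar 0.55 [ 0.488 -0.44   0.004]
top kept_jar 0.18 [0.501 0.419 0.004]
side kept_jar 0.54 [ 0.659 -0.07   0.002]
top jar 0.54 [0.433 0.181 0.002]
side jar 0.54 [0.431 0.179 0.003]
```

Emit:
drive_tool(moves=[0,0,-7.5,0,0,0,0.05,0,0,-7.5,0,0,0,0.05], grip_force=25)

```text
clock: 2.0
tcp_pos: [0.1488, 0.5554, 0.2313]
tcp_rot: [-0.008, 3.142, 0.0]
wrist_force: [-0.6, -0.2, 0.1]
opening: 0.059
grasp_force: 0.0
```

Emit:
drive_tool(moves=[0,0,0,-0.0283,-0.0375,0,0.07,0,0,0,-0.0283,-0.0375,0,0.07,0,0,0,-0.0283,-0.0375,0,0.07,0,0,0,-0.0283,-0.0375,0,0.07,0,0,0,-0.0283,-0.0375,0,0.07,0,0,0,-0.0283,-0.0375,0,0.07,0,0,0,-0.0283,-0.0375,0,0.07,0,0,0,-0.0283,-0.0375,0,0.07,0,0,0,-0.0283,-0.0375,0,0.07,0,0,0,-0.0283,-0.0375,0,0.07])

```text
clock: 3.0
tcp_pos: [0.4328, 0.1788, 0.2316]
tcp_rot: [0.0, 3.141, 0.001]
wrist_force: [0.0, 1.7, 0.1]
opening: 0.0701
grasp_force: 0.0
```

Emit:
drive_tool(moves=[0,0,0,0,0,0.03,0.07,0,0,0,0,0,0.03,0.07,0,0,0,0,0,0.03,0.07,0,0,0,0,0,0,0.07])

```text
clock: 3.4
tcp_pos: [0.4289, 0.1795, 0.1379]
tcp_rot: [-0.001, -3.135, 0.002]
wrist_force: [-0.5, 0.0, -0.1]
opening: 0.0698
grasp_force: 0.0
```

```bash
cat >> h.py <<'E'
from scipy.spatial.transform import Rotation as R
def wrist(name,qs):
    s=ctrl.get_state();im=ctrl.snapshot('wrist');cv2.imwrite(f'pics/{name}.png',im[:,:,::-1])
    print(s['clock'],np.round(s['tcp_pos'],4),np.round(s['tcp_rot'],3),round(s['opening'],3))
    T=np.eye(4);T[:3,:3]=R.from_rotvec(s['tcp_rot']).as_matrix();T[:3,3]=s['tcp_pos']
    k=ctrl.calibration('wrist');W=T@k['mount']
    np.savez(f'pics/{name}.npz',W=W,K=k['K'])
    for q in qs:
        for r in ctrl.mark_of('wrist',q):print(q,round(r['conf'],2),np.round(r['at'],4))
    return im
E
python3 -c "
from h import *
wrist('w1',['jar','vial_a'])"
```

```text
3.4 [0.4289 0.1795 0.1379] [-1.000e-03 -3.135e+00  2.000e-03] 0.07
jar 0.95 [0.4311 0.1856 0.0017]
jar 0.37 [ 0.6695 -0.0267 -0.0015]
vial_a 0.93 [ 0.5185  0.1626 -0.0007]
vial_a 0.71 [0.5333 0.0207 0.0021]
```

View pics/w1.png

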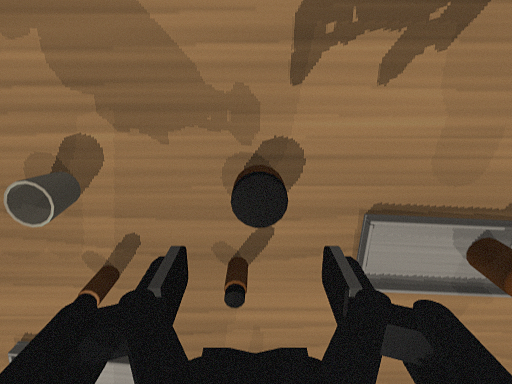

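The wrist view shows the jar's lid at (259,197), in front of the fingers. A vial stands behind it at (237,275) and the bottle tray is on the right. The jar is at about (0.431, 0.183), which agrees with the other views.

Emit:
drive_tool(moves=[0,0,0,0,0.002,0.03,0.07,0,0,0,0,0,0.03,0.07,0,0,0,0,0,0.03,0.07,0,0,0,0,0,0.025,0.07,0,0,0,0,0,0.015,0.07,0,0,0,0,0,0,0.07])

```text
clock: 4.15
tcp_pos: [0.4318, 0.1827, 0.0111]
tcp_rot: [0.001, -3.141, 0.0]
wrist_force: [-0.5, -0.4, 0.5]
opening: 0.0699
grasp_force: 0.0
```

Emit:
drive_tool(moves=[0,0,0,0,0,0,0.04,0,0,0,0,0,0,0.04,0,0,0,0,0,0,0.04,0,0,0,0,0,0,0.04,0,0,0,0,0,0,0.04], grip_force=30)

```text
clock: 4.65
tcp_pos: [0.4336, 0.1831, 0.0132]
tcp_rot: [-0.0, 3.138, 0.002]
wrist_force: [-0.5, 1.1, 7.7]
opening: 0.0492
grasp_force: 31.5
```

Emit:
drive_tool(moves=[0,0,0,0,0,-0.02,0.04,0,0,0,0,0,-0.04,0.04,0,0,0,0,0,-0.04,0.04,0,0,0,0,0,-0.02,0.04,0,0,0,0,0,0,0.04])

```text
clock: 5.15
tcp_pos: [0.4346, 0.1831, 0.1352]
tcp_rot: [-0.0, 3.134, 0.003]
wrist_force: [0.0, -0.3, -1.1]
opening: 0.0489
grasp_force: 32.0
```

Emit:
drive_tool(moves=[0,0,0,-0.0305,-0.0217,0,0.04,0,0,0,-0.0305,-0.0217,0,0.04,0,0,0,-0.0305,-0.0217,0,0.04,0,0,0,-0.0305,-0.0217,0,0.04,0,0,0,-0.0305,-0.0217,0,0.04,0,0,0,-0.0305,-0.0217,0,0.04,0,0,0,-0.0305,-0.0217,0,0.04,0,0,0,-0.0305,-0.0217,0,0.04,0,0,7,0,0,0,0.04,0,0,0,0,0,0,0.04])

```text
clock: 6.15
tcp_pos: [0.6755, 0.0079, 0.1287]
tcp_rot: [-0.195, -3.132, -0.001]
wrist_force: [0.3, -0.8, -2.7]
opening: 0.0491
grasp_force: 32.0
```

```bash
python3 -c "
from h import *
wrist('w2',['tray_jar','kept_jar'])
im=ctrl.snapshot('top');cv2.imwrite('pics/t2.png',cv2.resize(im[90:250,80:400,::-1],None,fx=2.5,fy=2.5))"
```

```text
6.15 [0.6755 0.0079 0.1287] [-1.950e-01 -3.132e+00 -1.000e-03] 0.049
kept_jar 0.73 [ 0.6637 -0.0681  0.0065]
```

View pics/w2.png

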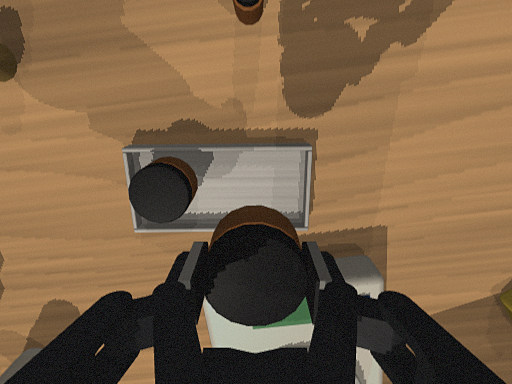

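The wrist view shows the jar held level between the pads. The kept jar is at (163,190), and the tray's rim corners are near (124,149), (311,144), (308,228) and (134,231).

```bash
cat >> h.py <<'E'
def wz(name,p,z):
    d=np.load(f'pics/{name}.npz');W,K=d['W'],d['K'];v=W[:3,:3]@np.linalg.solve(K,np.r_[p,1.]);return (W[:3,3]+v*(z-W[2,3])/v[2])[:2]
E
python3 -c "
from h import *
c=np.array([wz('w2',p,.018) for p in [(124,149),(311,144),(308,228),(134,231)]]);print(c.round(3).tolist(),c.mean(0),np.linalg.norm(c[0]-c[1]),np.linalg.norm(c[1]-c[2]))
print(wz('w2',(160,193),.044))
"
```

```text
[[0.625, -0.099], [0.64, 0.06], [0.719, 0.052], [0.701, -0.11]] [ 0.67124361 -0.02394243] 0.1599974788277919 0.07849878329365419
[ 0.66002876 -0.0674513 ]
```

Emit:
drive_tool(moves=[0,0,0,0,0.002,0.04,0.04,0,0,0,0,0,0.04,0.04,0,0,0,0,0,0.02,0.04,0,0,0,0,0,0.01,0.04,0,0,0,0,0,0.004,0.04,0,0,0,0,0,0,0.04])

```text
clock: 6.95
tcp_pos: [0.676, 0.0114, 0.0184]
tcp_rot: [0.19, 3.135, 0.0]
wrist_force: [0.6, 0.6, -1.5]
opening: 0.0485
grasp_force: 32.1
```

Emit:
drive_tool(moves=[0,0,0,0,0,0.001,0.04,0,0,0,0,0,0.001,0.04,0,0,0,0,0,0,0.04])

```text
clock: 7.25
tcp_pos: [0.6775, 0.0109, 0.0173]
tcp_rot: [0.191, 3.132, 0.0]
wrist_force: [-1.6, 0.2, 5.5]
opening: 0.0493
grasp_force: 32.6
```

Contact with the tray floor, so I release, raise and back out.

Emit:
drive_tool(moves=[0,0,0,0,0,0,0.06,0,0,0,0,0,0,0.06,0,0,0,0,0,0,0.06,0,0,0,0,0,-0.02,0.06,0,0,0,0,0,-0.04,0.06,0,0,0,0,0,-0.04,0.06,0,0,-7,0,0,-0.02,0.06,0,0,0,0,0,0,0.06])

```text
clock: 8.05
tcp_pos: [0.6786, 0.0106, 0.1397]
tcp_rot: [-0.002, 3.134, -0.001]
wrist_force: [1.1, 0.7, -0.3]
opening: 0.0597
grasp_force: 0.0
```

Emit:
drive_tool(moves=[0,0,0,0.0294,-0.0206,0,0.06,0,0,0,0.0294,-0.0206,0,0.06,0,0,0,0.0294,-0.0206,0,0.06,0,0,0,0.0294,-0.0206,0,0.06,0,0,0,0.0294,-0.0206,0,0.06,0,0,0,0.0294,-0.0206,0,0.06,0,0,0,0.0294,-0.0206,0,0.06,0,0,0,0.0294,-0.0206,0,0.06,0,0,0,0,0,0,0.06])

```text
clock: 8.95
tcp_pos: [0.4369, -0.1548, 0.1338]
tcp_rot: [-0.009, -3.138, -0.002]
wrist_force: [0.8, -0.5, 0.6]
opening: 0.0603
grasp_force: 0.0
```

```bash
python3 -c "
from h import *
wrist('w3',['bottle','tray_vial','kept_vial'])"
```

```text
8.95 [ 0.4369 -0.1548  0.1338] [-9.000e-03 -3.138e+00 -2.000e-03] 0.06
bottle 0.68 [ 0.4405 -0.1556  0.0009]
tray_vial 0.66 [ 4.953e-01 -3.824e-01 -1.000e-04]
```

View pics/w3.png

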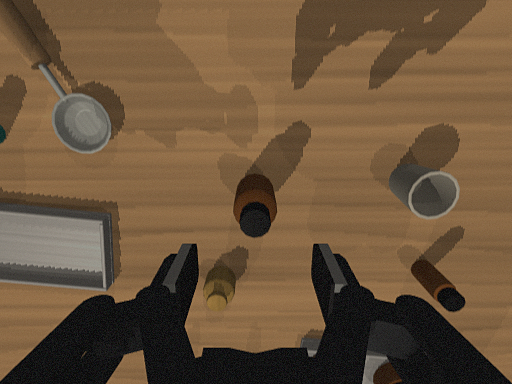

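The bottle's cap is at (255,219), centred between the fingers, and the networks agree on about (0.4405, -0.155).

Emit:
drive_tool(moves=[0,0,0,-0.003,0,0.03,0.06,0,0,0,0,0,0.03,0.06,0,0,0,0,0,0.03,0.06,0,0,0,0,0,0.02,0.06,0,0,0,0,0,0.012,0.06,0,0,0,0,0,0,0.06])

```text
clock: 9.75
tcp_pos: [0.4431, -0.1524, 0.0112]
tcp_rot: [0.002, -3.138, -0.003]
wrist_force: [-0.2, 0.3, 0.3]
opening: 0.0601
grasp_force: 0.0
```

Emit:
drive_tool(moves=[0,0,0,0,0,0,0.025,0,0,0,0,0,0,0.025,0,0,0,0,0,0,0.025,0,0,0,0,0,0,0.025,0,0,0,0,0,0,0.025,0,0,0,0,0,0,0.025])

```text
clock: 10.35
tcp_pos: [0.4446, -0.1542, 0.0139]
tcp_rot: [0.0, 3.14, -0.0]
wrist_force: [0.9, 1.3, 4.5]
opening: 0.0354
grasp_force: 30.2
```

Emit:
drive_tool(moves=[0,0,0,0,0,-0.02,0.025,0,0,0,0,0,-0.04,0.025,0,0,0,0,0,-0.04,0.025,0,0,0,0,0,-0.02,0.025,0,0,0,0,0,0,0.025])

```text
clock: 10.85
tcp_pos: [0.4457, -0.1551, 0.1362]
tcp_rot: [0.0, 3.136, -0.005]
wrist_force: [-0.4, 0.2, -0.4]
opening: 0.0353
grasp_force: 30.3
```

Emit:
drive_tool(moves=[0,0,0,-0.004,0.038,0,0.025,0,0,0,-0.004,0.038,0,0.025,0,0,0,-0.004,0.038,0,0.025,0,0,0,-0.004,0.038,0,0.025,0,0,0,-0.004,0.038,0,0.025,0,0,0,-0.004,0.038,0,0.025,0,0,0,-0.004,0.038,0,0.025,0,0,0,-0.004,0.038,0,0.025,0,0,0,-0.004,0.038,0,0.025,0,0,0,-0.004,0.038,0,0.025])

```text
clock: 11.85
tcp_pos: [0.4827, 0.2272, 0.1312]
tcp_rot: [-0.0, -3.139, 0.002]
wrist_force: [1.1, -0.2, -1.9]
opening: 0.0356
grasp_force: 30.5
```

Emit:
drive_tool(moves=[0,0,0,-0.004,0.038,0,0.025,0,0,0,-0.004,0.038,0,0.025,0,0,0,-0.008,0.038,0,0.025,0,0,0,0,0,0,0.025,0,0,0,0,0,0,0.025])

```text
clock: 12.35
tcp_pos: [0.4986, 0.3401, 0.1309]
tcp_rot: [0.003, -3.138, 0.003]
wrist_force: [0.3, -0.8, -1.7]
opening: 0.0354
grasp_force: 30.7
```

```bash
python3 -c "
from h import *
wrist('w4',['tray_bottle','kept_bottle'])"
```

```text
12.35 [0.4986 0.3401 0.1309] [ 3.000e-03 -3.138e+00  3.000e-03] 0.035
tray_bottle 0.87 [ 0.5098  0.3682 -0.0017]
kept_bottle 0.73 [0.5034 0.418  0.0022]
```

View pics/w4.png

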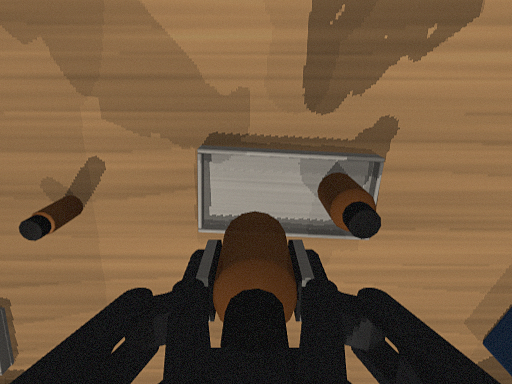

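The bottle is held upright. The tray's rim spans (198,150) to (382,237) and the kept bottle is clear on the right at (350,200).

Emit:
drive_tool(moves=[0,0,0,-0.003,0,0.04,0.025,0,0,0,0,0,0.04,0.025,0,0,0,0,0,0.02,0.025,0,0,0,0,0,0.01,0.025,0,0,0,0,0,0.004,0.025,0,0,0,0,0,0,0.025])

```text
clock: 13.1
tcp_pos: [0.5034, 0.3397, 0.0199]
tcp_rot: [0.001, 3.141, 0.001]
wrist_force: [-0.2, -0.2, -0.8]
opening: 0.0349
grasp_force: 30.7
```

Emit:
drive_tool(moves=[0,0,0,0,0,0.001,0.025,0,0,0,0,0,0.001,0.025,0,0,0,0,0,0,0.025])

```text
clock: 13.4
tcp_pos: [0.5035, 0.3404, 0.0182]
tcp_rot: [-0.0, 3.14, 0.001]
wrist_force: [-0.1, -0.2, -1.5]
opening: 0.035
grasp_force: 30.7
```

Emit:
drive_tool(moves=[0,0,0,0,0,0.001,0.025,0,0,0,0,0,0,0.025])

```text
clock: 13.6
tcp_pos: [0.5034, 0.3404, 0.018]
tcp_rot: [-0.0, 3.14, 0.001]
wrist_force: [-1.2, -1.3, 6.8]
opening: 0.0351
grasp_force: 31.5
```

Emit:
drive_tool(moves=[0,0,0,0,0,0,0.05,0,0,0,0,0,0,0.05,0,0,0,0,0,0,0.05,0,0,0,0,0,-0.02,0.05,0,0,0,0,0,-0.04,0.05,0,0,0,0,0,-0.04,0.05,0,0,0,0,0,-0.02,0.05,0,0,0,0,0,0,0.05])

```text
clock: 14.4
tcp_pos: [0.5052, 0.3412, 0.1403]
tcp_rot: [-0.0, 3.135, 0.005]
wrist_force: [0.2, -0.4, -0.5]
opening: 0.0502
grasp_force: 0.0
```

Emit:
drive_tool(moves=[0,0,0,-0.003,-0.03,0,0.05,0,0,0,-0.003,-0.03,0,0.05,0,0,0,-0.003,-0.03,0,0.05,0,0,0,-0.003,-0.03,0,0.05,0,0,0,-0.003,-0.03,0,0.05,0,0,0,-0.002,-0.028,0,0.05,0,0,0,0,0,0,0.05,0,0,0,0,0,0,0.05])

```text
clock: 15.2
tcp_pos: [0.5193, 0.1615, 0.1352]
tcp_rot: [-0.002, -3.14, -0.0]
wrist_force: [1.2, 0.7, 0.5]
opening: 0.0498
grasp_force: 0.0
```

```bash
python3 -c "
from h import *
wrist('w5',['vial_a'])"
```

```text
15.2 [0.5193 0.1615 0.1352] [-2.00e-03 -3.14e+00 -0.00e+00] 0.05
vial_a 0.97 [5.189e-01 1.606e-01 2.000e-04]
vial_a 0.74 [ 5.311e-01  2.010e-02 -4.000e-04]
```

View pics/w5.png

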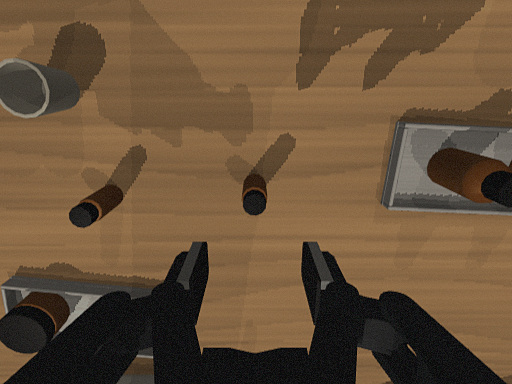

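The vial's cap is at (255,203), between the fingers. The bottle now stands upright in its tray on the right. I check the heights by triangulating the cap tops from the two wrist views.

```bash
python3 -c "
from h import *
def pm(n):
    d=np.load(f'pics/{n}.npz');return d['K']@np.linalg.inv(d['W'])[:3]
def t(n,a,m,b):
    X=cv2.triangulatePoints(pm(n),pm(m),np.float64(a),np.float64(b)).ravel();return (X[:3]/X[3]).round(4)
print(t('w1',(235,298),'w5',(255,204)), t('w4',(33,229),'w5',(255,204)), t('w4',(364,221),'w1',(500,281)))
print(wz('w5',(255,204),.058),wz('w5',(84,216),.058))
"
```

```text
[0.5204 0.1613 0.0573] [0.5203 0.1614 0.0567] [0.5389 0.4477 0.0014]
[0.52012531 0.16141068] [0.53004571 0.02444413]
```

Emit:
drive_tool(moves=[0,0,0,-0.001,0,0.03,0.05,0,0,0,0,0,0.03,0.05,0,0,0,0,0,0.03,0.05,0,0,0,0,0,0.02,0.05,0,0,0,0,0,0.011,0.05,0,0,0,0,0,0,0.05])

```text
clock: 15.9
tcp_pos: [0.5194, 0.1627, 0.0137]
tcp_rot: [0.002, -3.138, 0.001]
wrist_force: [-0.1, 0.4, 0.6]
opening: 0.05
grasp_force: 0.0
```

Emit:
drive_tool(moves=[0,0,0,0,0,0,0.012,0,0,0,0,0,0,0.012,0,0,0,0,0,0,0.012,0,0,0,0,0,0,0.012,0,0,0,0,0,0,0.012,0,0,0,0,0,0,0.012], grip_force=22)

```text
clock: 16.5
tcp_pos: [0.5221, 0.1624, 0.0166]
tcp_rot: [0.0, 3.139, 0.001]
wrist_force: [-0.1, 0.5, 5.5]
opening: 0.021
grasp_force: 23.4
```

Emit:
drive_tool(moves=[0,0,0,0,0,-0.02,0.012,0,0,0,0,0,-0.04,0.012,0,0,0,0,0,-0.04,0.012,0,0,0,0,0,-0.02,0.012,0,0,0,0,0,0,0.012])

```text
clock: 17.0
tcp_pos: [0.5233, 0.1623, 0.1391]
tcp_rot: [0.0, 3.135, 0.002]
wrist_force: [0.6, 0.3, -0.0]
opening: 0.0215
grasp_force: 22.9
```

Emit:
drive_tool(moves=[0,0,0,0.002,-0.039,0,0.012,0,0,0,0.002,-0.039,0,0.012,0,0,0,0.002,-0.039,0,0.012,0,0,0,0.002,-0.039,0,0.012,0,0,0,0.002,-0.039,0,0.012,0,0,0,0.002,-0.039,0,0.012,0,0,0,0.002,-0.039,0,0.012,0,0,0,0.002,-0.039,0,0.012,0,0,0,0.002,-0.039,0,0.012,0,0,0,0.002,-0.039,0,0.012])

```text
clock: 18.0
tcp_pos: [0.4997, -0.2292, 0.1338]
tcp_rot: [-0.0, -3.14, -0.002]
wrist_force: [1.6, -0.1, 0.2]
opening: 0.0216
grasp_force: 22.9
```

Emit:
drive_tool(moves=[0,0,0,0.002,-0.039,0,0.012,0,0,0,0.002,-0.039,0,0.012,0,0,0,0.002,-0.039,0,0.012,0,0,0,0.002,-0.039,0,0.012,0,0,0,0,0,0,0.012,0,0,0,0,0,0,0.012])

```text
clock: 18.6
tcp_pos: [0.4918, -0.3842, 0.1334]
tcp_rot: [-0.003, -3.14, -0.004]
wrist_force: [0.5, -0.2, -1.3]
opening: 0.0209
grasp_force: 22.9
```

```bash
python3 -c "
from h import *
wrist('w6',['tray_vial','kept_vial'])"
```

```text
18.6 [ 0.4918 -0.3842  0.1334] [-3.00e-03 -3.14e+00 -4.00e-03] 0.021
tray_vial 0.58 [ 0.4917 -0.3814  0.0007]
kept_vial 0.89 [ 0.4349 -0.5159 -0.0019]
kept_vial 0.8 [ 0.3912 -0.3921  0.0055]
kept_vial 0.75 [ 0.5345 -0.5221 -0.0025]
kept_vial 0.73 [ 0.4865 -0.4404  0.005 ]
```

View pics/w6.png

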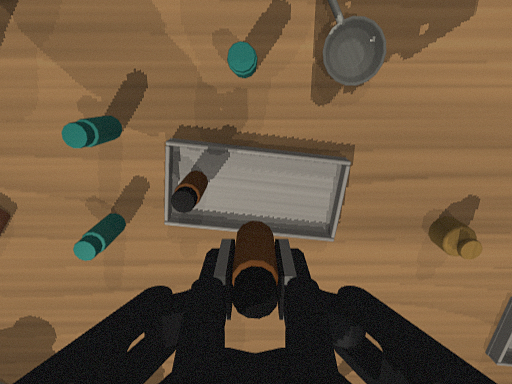

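The tray's corners are at (167,143), (351,160), (335,240) and (166,224). The kept amber vial is at (188,190), and the turquoise ones are well clear outside.

Emit:
drive_tool(moves=[0,0,0,0,-0.003,0.04,0.012,0,0,0,0,0,0.04,0.012,0,0,0,0,0,0.02,0.012,0,0,0,0,0,0.01,0.012,0,0,0,0,0,0.003,0.012,0,0,0,0,0,0,0.012])

```text
clock: 19.35
tcp_pos: [0.4935, -0.3867, 0.023]
tcp_rot: [-0.001, 3.141, -0.001]
wrist_force: [0.6, 0.3, -0.1]
opening: 0.021
grasp_force: 22.9
```

Emit:
drive_tool(moves=[0,0,0,0,0,0.001,0.012,0,0,0,0,0,0,0.012])

```text
clock: 19.55
tcp_pos: [0.4937, -0.3876, 0.0227]
tcp_rot: [-0.0, 3.14, -0.003]
wrist_force: [0.2, -0.6, -0.4]
opening: 0.0212
grasp_force: 22.9
```

Emit:
drive_tool(moves=[0,0,0,0,0,0.001,0.012,0,0,0,0,0,0,0.012])

```text
clock: 19.75
tcp_pos: [0.4931, -0.3872, 0.0207]
tcp_rot: [0.0, 3.141, -0.001]
wrist_force: [0.7, 0.3, -0.6]
opening: 0.0212
grasp_force: 22.9
```

Emit:
drive_tool(moves=[0,0,0,0,0,0.001,0.012,0,0,0,0,0,0,0.012])

```text
clock: 19.95
tcp_pos: [0.4931, -0.3873, 0.0206]
tcp_rot: [0.0, 3.141, -0.001]
wrist_force: [-1.5, 1.0, 7.0]
opening: 0.0211
grasp_force: 23.6
```

Contact. I release to 34 mm, rise and go to the second vial at about (0.529, 0.020).

Emit:
drive_tool(moves=[0,0,0,0,0,0,0.034,0,0,0,0,0,0,0.034,0,0,0,0,0,0,0.034,0,0,0,0,0,-0.02,0.034,0,0,0,0,0,-0.04,0.034,0,0,0,0,0,-0.04,0.034,0,0,0,0,0,-0.02,0.034,0,0,0,0,0,0,0.034])

```text
clock: 20.75
tcp_pos: [0.4947, -0.3887, 0.1432]
tcp_rot: [0.0, 3.137, -0.008]
wrist_force: [-0.3, -0.7, -0.4]
opening: 0.0339
grasp_force: 0.0
```

Emit:
drive_tool(moves=[0,0,0,-0.0036,0.0408,0,0.05,0,0,0,-0.0036,0.0408,0,0.05,0,0,0,-0.0036,0.0408,0,0.05,0,0,0,-0.0036,0.0408,0,0.05,0,0,0,-0.0036,0.0408,0,0.05,0,0,0,-0.0036,0.0408,0,0.05,0,0,0,-0.0036,0.0408,0,0.05,0,0,0,-0.0036,0.0408,0,0.05,0,0,0,-0.0036,0.0408,0,0.05,0,0,0,-0.0036,0.0408,0,0.05])

```text
clock: 21.75
tcp_pos: [0.5279, 0.0228, 0.1378]
tcp_rot: [-0.0, -3.14, -0.0]
wrist_force: [1.4, 0.2, 0.2]
opening: 0.0495
grasp_force: 0.0
```

Emit:
drive_tool(moves=[0,0,0,0,0,0,0.05,0,0,0,0,0,0,0.05])

```text
clock: 21.95
tcp_pos: [0.5281, 0.022, 0.138]
tcp_rot: [0.004, -3.14, 0.0]
wrist_force: [0.4, -0.0, 0.6]
opening: 0.0502
grasp_force: 0.0
```

```bash
python3 -c "
from h import *
wrist('w7',['vial_a','jar','kept_jar'])"
```

```text
21.95 [0.5281 0.022  0.138 ] [ 0.004 -3.14   0.   ] 0.05
vial_a 0.97 [5.334e-01 2.050e-02 5.000e-04]
jar 0.81 [0.6793 0.0134 0.0072]
```

View pics/w7.png

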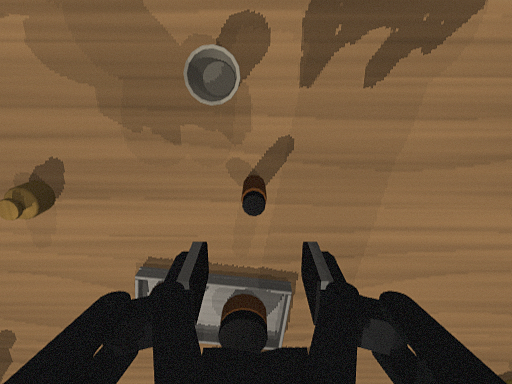

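The cap is at (254,204), the same place relative to the fingers as the last vial, so the vial is at about (0.529, 0.021). The jar stands upright in its tray below.

Emit:
drive_tool(moves=[0,0,0,-0.002,0,0.03,0.05,0,0,0,0,0,0.03,0.05,0,0,0,0,0,0.03,0.05,0,0,0,0,0,0.02,0.05,0,0,0,0,0,0.013,0.05,0,0,0,0,0,0,0.05])

```text
clock: 22.75
tcp_pos: [0.529, 0.02, 0.0142]
tcp_rot: [-0.003, -3.137, -0.001]
wrist_force: [-0.6, -0.3, 0.3]
opening: 0.0502
grasp_force: 0.0
```

Emit:
drive_tool(moves=[0,0,0,0,0,0,0.012,0,0,0,0,0,0,0.012,0,0,0,0,0,0,0.012,0,0,0,0,0,0,0.012,0,0,0,0,0,0,0.012,0,0,0,0,0,0,0.012])

```text
clock: 23.35
tcp_pos: [0.5318, 0.0207, 0.0173]
tcp_rot: [0.0, 3.14, -0.001]
wrist_force: [-0.3, -2.2, 7.0]
opening: 0.021
grasp_force: 24.0
```

Emit:
drive_tool(moves=[0,0,0,0,0,-0.02,0.012,0,0,0,0,0,-0.04,0.012,0,0,0,0,0,-0.04,0.012,0,0,0,0,0,-0.02,0.012,0,0,0,0,0,0,0.012])

```text
clock: 23.85
tcp_pos: [0.5331, 0.0211, 0.1397]
tcp_rot: [-0.001, 3.135, -0.0]
wrist_force: [-0.0, -0.3, -1.2]
opening: 0.0214
grasp_force: 23.4
```

Emit:
drive_tool(moves=[0,0,0,0.0036,-0.0358,0,0.012,0,0,0,0.0036,-0.0358,0,0.012,0,0,0,0.0036,-0.0358,0,0.012,0,0,0,0.0036,-0.0358,0,0.012,0,0,0,0.0036,-0.0358,0,0.012,0,0,0,0.0036,-0.0358,0,0.012,0,0,0,0.0036,-0.0358,0,0.012,0,0,0,0.0036,-0.0358,0,0.012,0,0,0,0.0036,-0.0358,0,0.012,0,0,0,0.0036,-0.0358,0,0.012])

```text
clock: 24.85
tcp_pos: [0.4939, -0.3376, 0.1344]
tcp_rot: [0.0, -3.14, -0.003]
wrist_force: [0.8, 0.4, -0.4]
opening: 0.021
grasp_force: 23.4
```

Emit:
drive_tool(moves=[0,0,0,0,0,0,0.012,0,0,0,0,0,0,0.012])

```text
clock: 25.05
tcp_pos: [0.4939, -0.3369, 0.1344]
tcp_rot: [-0.003, -3.14, -0.004]
wrist_force: [0.3, 0.8, -0.0]
opening: 0.0212
grasp_force: 23.4
```

```bash
python3 -c "
from h import *
wrist('w8',['tray_vial','kept_vial'])"
```

```text
25.05 [ 0.4939 -0.3369  0.1344] [-3.00e-03 -3.14e+00 -4.00e-03] 0.021
tray_vial 0.56 [ 4.952e-01 -3.808e-01 -1.000e-04]
tray_vial 0.35 [ 0.4881 -0.4339  0.006 ]
kept_vial 0.89 [ 0.4378 -0.5192 -0.0034]
kept_vial 0.77 [ 0.5338 -0.5203 -0.0022]
kept_vial 0.73 [ 0.4879 -0.4368  0.0048]
kept_vial 0.68 [ 0.3882 -0.3935  0.0023]
```

View pics/w8.png

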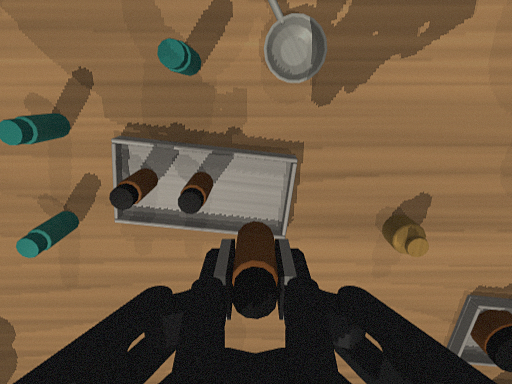

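The first vial stands in the tray at (195,192) beside the kept one at (135,188). There is room on the right, and the held vial is upright. I set it down.

Emit:
drive_tool(moves=[0,0,0,-0.001,0,0.04,0.012,0,0,0,0,0,0.04,0.012,0,0,0,0,0,0.02,0.012,0,0,0,0,0,0.01,0.012,0,0,0,0,0,0.004,0.012,0,0,0,0,0,0,0.012])

```text
clock: 25.8
tcp_pos: [0.4964, -0.3367, 0.0228]
tcp_rot: [-0.001, 3.141, -0.0]
wrist_force: [0.2, -0.4, -0.0]
opening: 0.0211
grasp_force: 23.6
```

Emit:
drive_tool(moves=[0,0,0,0,0,0.001,0.012,0,0,0,0,0,0,0.012])

```text
clock: 26.0
tcp_pos: [0.4967, -0.3376, 0.0225]
tcp_rot: [-0.0, 3.14, -0.002]
wrist_force: [0.3, -0.8, -0.6]
opening: 0.0212
grasp_force: 23.5
```

Emit:
drive_tool(moves=[0,0,0,0,0,0.001,0.012,0,0,0,0,0,0,0.012])

```text
clock: 26.2
tcp_pos: [0.4965, -0.3376, 0.0213]
tcp_rot: [0.0, 3.14, -0.002]
wrist_force: [0.3, -0.5, 3.9]
opening: 0.0214
grasp_force: 23.9
```

Emit:
drive_tool(moves=[0,0,0,0,0,0,0.034,0,0,0,0,0,0,0.034,0,0,0,0,0,0,0.034,0,0,0,0,0,-0.02,0.034,0,0,0,0,0,-0.04,0.034,0,0,0,0,0,-0.05,0.034,0,0,0,0,0,-0.05,0.034,0,0,0,0,0,-0.04,0.034,0,0,0,0,0,0,0.034])

```text
clock: 27.1
tcp_pos: [0.4984, -0.3391, 0.2273]
tcp_rot: [-0.0, 3.133, -0.012]
wrist_force: [0.8, -0.3, 0.4]
opening: 0.0341
grasp_force: 0.0
```

Emit:
drive_tool(moves=[0,0,0,0.03,0,0,0.034,0,0,0,0.03,0,0,0.034,0,0,0,0.03,0,0,0.034,0,0,0,0,0,0,0.034])

```text
clock: 27.5
tcp_pos: [0.4028, -0.3361, 0.2195]
tcp_rot: [-0.004, -3.139, -0.003]
wrist_force: [-0.2, -0.3, -0.7]
opening: 0.0341
grasp_force: 0.0
```

```bash
python3 -c "
from h import *
for c,(a,b,d,e) in {'top':(110,260,80,420),'side':(90,320,140,400)}.items():
    im=ctrl.snapshot(c);cv2.imwrite(f'pics/end_{c}.png',cv2.resize(im[a:b,d:e,::-1],None,fx=2.3,fy=2.3,interpolation=2))"
```

```text
(no output)
```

View pics/end_side.png

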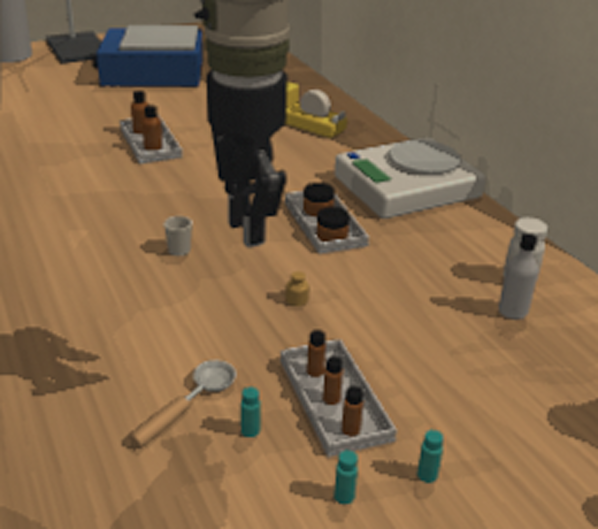

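View pics/end_top.png

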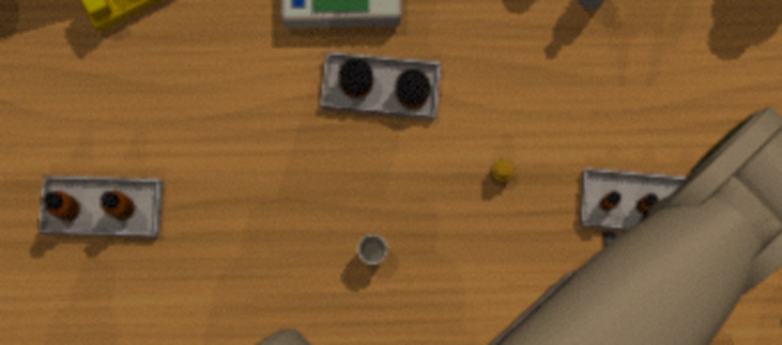

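The side crop shows three vials upright in the vial tray around (335,380), two jars at (325,212) and two bottles at (145,120), each inside its tray. The top crop agrees, though the arm hides part of the vial tray. The gripper is clear of everything.

```bash
python3 -c "
from bench import ctrl
print(ctrl.finish_job())"
```

```text
the job is handed in; nothing more can be done
None
```

The two vials, the bottle and the jar now stand upright in the trays of their own kind beside the kept ones, and the job was handed in at about 28 s of the 120 s; no verdict came back.

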